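# Wedge the bench-pin clamp open and draw the bench pin out

### The arm

A 6-joint arm with a two-finger parallel gripper is mounted at the origin on the work surface. World frame = base frame: x ahead of the robot, y to its left, z up, the work surface at z = 0. Lengths are in mm, angles in degrees, forces in N, time in s.
With the tool pointing down it reaches from about 275 to 725 mm from the base axis. Payload 15.9 kg.
Tool frame: the origin (TCP) lies midway between the tips of the shut fingers; the grasp point (between the pads) lies 19 mm behind it; x points along the fingers, y is the direction in which the jaws open and shut, and the axes are right-handed (so a half turn about x gives the same grasp; the last joint's range is limited). The gripper opens to 85 mm and grips with 20 to 120 N. Pads are 22 mm wide; open, the fingers measure 114 mm over their backs; the gripper's body (76 mm by 85 mm) begins 54 mm behind the grasp point. The pads swing forward as they close: fully open they stand 13 mm farther back than shut.
Start: joints at [67.208, 12.198, -1.971, 75.831, 0, 90], TCP at [193.688, 460.945, 231.306] pointing down, gripper open.
Joint ranges: [-170.91, 170.91], [-42.67, 98.43], [-65.05, 77.54], [-120.47, 116.71], [-90, 82.35], [-180, 180]. Speed limits (degrees/s): [108.29, 108.29, 136.94, 147.25, 180, 180].

### API

Orientations are given as [roll, pitch, yaw] about the fixed x, y, z axes, in that order (R = Rz(yaw) Ry(pitch) Rx(roll)).
In Python, from rig import bot gives the robot as it stands. The module is installed in compiled form; this text tells all that it offers.
- The arm moves only by the tool jog_arm, never from a script. Its argument "series" is a list of rows, each an object of numbers: "x", "y", "z": the shift along the tool's x, y, z each as a share of 0.03 m, from -1 to 1; "yaw": the turn about the tool's x as a share of 8 degrees, from -1 to 1. A call has 1 to 20 rows; each row shifts and turns the pose as measured when the row begins, along the tool's axes as they then stand; what a row does not reach is not made up. A row lasts 1/10 s, in which the tool goes at most 50 mm and 8.59 degrees, less where a joint would pass 70% of its speed; a pose out of reach is approached as far as the arm can. A call with a number of a shift or a turn outside -1 to 1 is refused whole. A call with a gripper value outside its range is refused whole. "claw" is the finger opening in mm, from 0 to 85.4, set as the call begins (left out, the last holds). The fingers move at their own pace and stop on an object; "squeeze" is the grip in N (left out, the last holds). Time passes only in rows, so rows that do not move let the fingers close. It gives the time, the measured TCP pose, the force and the opening at its end, in the units of the state.
- bot.state(): the state, without advancing time (a new reading comes with each control period).
- bot.capture(name): name is "scene" or "side" or "wrist"; returns the picture (384x512x3 uint8, red, green, blue); there is no depth.
- bot.camera_info(name): a dict with "intrinsics" (3x3 intrinsics, pixels), "position" and "orientation" of the camera in the world. Camera axes: x right, y down, z forward; pixel columns grow to the right and rows downward; lengths in mm; the calibration is good to about 2 mm. A picture is of the moment at which its call begins: read the wrist's pose just before it. camera_info takes no time and is no camera call; for the wrist camera it gives the pose at the moment of the call.
- bot.close_job(): hands the job in, once; it reports no verdict.
Trained networks look in the newest picture that a camera, given by its name, has taken for a name from the list of things; names that differ only in an ending like _2 or _b are one class to them, and where a whole thing is asked for, a point or a joint stands for the part that bears it (a point fixed in the world has none). Each returns a list of dicts, best first, with "conf" (0 to 1); they miss things now and then, are a little off and sometimes report something else, mostly with a low value. They report only what shows in the picture. A call takes as long as a camera call. They do not tell look-alikes from the thing itself.
- bot.masks_of(camera, label): "mask" (384x512 bool, what is visible of it).
- bot.tip_of(camera, label): "at" ([x, y, z] in mm, in world coordinates, good to about 4 mm: a listed point, or the origin of a listed thing).
The state is a dict: "clock": time; "joint_pos": joint angles; "qvel": joint speeds; "joint_efforts": joint torques, N m; "tcp_pos": TCP position; "orientation": TCP orientation; "force": force on the tool from outside, world axes, zero at the start; "torque": the same for the moment, N m; "gripper_width": finger opening in mm.
Only numpy, scipy, OpenCV 4.12 (cv2) and the standard library are available. Lean on these libraries where they do the work, as an engineer would, in place of code of your own. Each camera call takes 0.05 s, during which the arm holds its last target.

### The job

The jeweller's bench pin (the wooden board with the V-notch) is locked by the sprung crossbar of its clamp. Push the tapered wooden wedge under the round peg at the side of the crossbar so that the bar stays up by itself, its tooth well clear of the board, then, keeping the board down on the bench, draw it out towards its notched end until it is wholly out of the clamp, and leave it lying flat. Leave the wedge in place holding the clamp open, and leave everything else on the bench where it is.

Things in the scene. Friction and masses are not known exactly. Their poses are not given: they have to be found in the camera images.
- clamp: Black steel clamp fixed to the bench. Origin on the bench top, midway between its feet, under the crossbar; x to the far side (the board comes out towards -x), y to the side with the peg. Feet: 40 mm long in x, 30 mm wide, 14 mm high, centred at y = -49 and +49 mm, with upright posts and springs up to 65 mm above the bench. It carries the crossbar (see tooth, peg, bar).
- tooth (a point): Middle of the lower edge of the tooth under the crossbar's middle, over the clamp's origin, 9 mm above the bench when down. Tooth 8 mm long in x, 40 mm wide: it blocks the board, and passes over it once the bar is up by more than 9 mm. Crossbar: 20 mm long in x, from y = -63 to +73 mm, 22 to 34 mm above the bench when down. Axes are the clamp's.
- bar (a joint): Height of the crossbar above its lowest place, in m: 0 = down (locked), at most 0.020. Springs push it down: with its weight about 5 N at 0, about 7 N at 0.016. Let go, it drops back.
- peg (a point): On the axis of the round steel peg that sticks out of the +y side of the crossbar and rises with it: 16 mm diameter, along the clamp's y, free from y = 76 to 140 mm. This point: x = 0, y = 108 mm in the clamp's frame, 22 mm above the bench when down (the peg's underside then 14 mm). Site axes are the clamp's.
- wedge: Plain brown wooden wedge, loose, lying flat, 140 x 30 mm, 70 g. Origin: centre of its underside. Thin end x = +70 mm, 6 mm high; the top rises evenly to 30 mm at x = -15 mm, then stays level to the thick end x = -70 mm. With the peg on the level part the bar is up 16 mm. Driving it in takes 8 to 14 N; friction keeps it where it is left, also on the slope.
- bench_pin: Wooden board, loose, 200 x 56 x 18 mm, about 160 g, flat on the bench between the clamp's feet (6 mm play each side). Origin: centre of its underside. V-notched near end x = -100 mm, plain far end x = +100 mm. A groove 10 mm deep across its top, x = 42 to 58 mm, takes the tooth. A raised rib across its width, x = -46 to -30 mm, stands 22 mm above it: hook or pinch it.
- pin_rib (a point): On the board's rib: middle of the upright face that looks to the clamp (x = -30 mm, 30 mm above the bench). Site axes are the board's.
- pin_far_end (a point): Middle of the board's plain far end face, 9 mm above the bench. Site axes are the board's.
- thin_block: Plain brown wooden strip 140 x 30 x 10 mm, not tapered, too thin to raise the bar; leave it. Origin at the centre of its underside, long side along its x.
- tall_block: Plain brown wooden block 120 x 34 x 34 mm, not tapered, too tall to go under the peg; leave it. Origin at the centre of its underside, long side along its x.
- flat_file: File with wooden handle, 250 mm long, 26 mm thick at the handle, blade 18 mm wide to its +x; leave it. Origin on the bench 150 mm from the handle's end.
- narrow_file: The same with a blade 10 mm wide; leave it.
- saw_frame: Jeweller's saw frame lying flat, about 255 mm long, 90 mm wide, wooden handle to its -x; leave it. Origin 90 mm from the handle's end.
- bench_block: Square steel block 70 x 70 x 22 mm; leave it. Origin at the centre of its underside.
- dish: White bowl, 100 mm across, 30 mm high; leave it. Origin at the centre of its underside.
- glass: Drinking glass, 68 mm across, 110 mm high; leave it. Origin at the centre of its underside.
There are look-alikes about, which are no part of the job. Leave any pink or purple look-alike of the wedge alone.

How it is judged (in metres and radians):
On the way:
1. the wedge alone holds the crossbar up, by more than 10.5 mm, with the robot touching neither wedge nor clamp (value of joint bar above 0.0105 m and contact force between wedge and clamp above 1 N and contact force between each of the arm, the fingers and clamp below 0.5 N and contact force between the fingers and wedge below 0.3 N), for 0.3 s.
At the end, for the whole second after the job is handed in: the wedge still holds the crossbar up by more than 10.5 mm; the board's far end lies more than 20 mm in front of the clamp's middle (out from between the feet); the board lies flat on the bench (within 4 mm and 0.06 rad); board and wedge are at rest (value of joint bar above 0.0105 m and contact force between wedge and clamp above 1 N and x of pin_far_end in the frame of clamp below -0.02 m and height (world z) of bench_pin below 0.004 m and angle between bench_pin's own z axis and vertical below 0.06 rad and linear speed of each of bench_pin, wedge below 0.02 m/s); the robot touches nothing.
It fails at once if the board is lifted more than 20 mm off the bench or tipped by more than 0.3 rad (height (world z) of bench_pin above 0.02 m or angle between bench_pin's own z axis and vertical above 0.3 rad).
It fails at once if one of the other things on the bench is moved by more than 30 mm (distance of any of thin_block, tall_block, flat_file, narrow_file, saw_frame, bench_block, dish, glass from where it was at the start of the episode above 0.03 m).
It also fails if it takes over 64 s, if anything falls off the work surface, if the arm or the gripper's body presses on something with over 40 N, if the wrist force passes 120 N, or if a joint passes its speed limit or range.

## Working session

There is one attempt and no reset: what is moved stays moved. The work goes in short steps, Python scripts to look and compute and a tool call to move; the robot and the scene stay as the last step left them, time stands still between calls to the robot, and variables do not carry over. Pictures are saved under pics/ and viewed, and the job is handed in when it is done.

Besides the shell and the picture viewer there is one more tool, called after "Call:" by a JSON object that holds its "api" and its "payload". jog_arm: Moves the arm, as the interface text tells. Shift numbers are shares of 0.03 m and turn numbers shares of 8 degrees, none past 1 either way. Its arguments: {"type":"object","properties":{"series":{"type":"array"},"claw":{"type":"number"},"squeeze":{"type":"number"}},"required":["series"]}

```bash
mkdir -p pics; python3 - <<'E'
from rig import bot
import cv2,numpy as np
for c in ["scene","side","wrist"]:
    im=bot.capture(c); cv2.imwrite(f"pics/{c}0.png",im[:,:,::-1])
    i=bot.camera_info(c); print(c,np.round(i["position"],0),np.round(i["orientation"],2))
for c in ["scene","side"]:
    for l in ["clamp","tooth","peg","wedge","bench_pin","pin_rib","pin_far_end","thin_block","tall_block","flat_file","narrow_file","saw_frame","bench_block","dish","glass"]:
        print(c,l,[(np.round(d["at"]).tolist(),round(d["conf"],2)) for d in bot.tip_of(c,l)[:3]])
print(bot.state())
E
```

```text
scene [1021. -661.  891.] [-134.99    0.21   39.77]
side [-180. -606.  721.] [-126.65    0.6   -49.04]
wrist [117. 492. 374.] [1.6116e+02 6.0000e-02 6.7220e+01]
scene clamp [([639.0, 37.0, -6.0], 0.58), ([589.0, 25.0, 1.0], 0.31)]
scene tooth [([634.0, 37.0, 12.0], 0.54)]
scene peg [([474.0, 333.0, 3.0], 0.74), ([451.0, -290.0, -0.0], 0.7), ([618.0, 140.0, 24.0], 0.52)]
scene wedge [([501.0, -139.0, 1.0], 0.94), ([298.0, -470.0, 1.0], 0.8), ([452.0, -289.0, 0.0], 0.72)]
scene bench_pin [([591.0, 27.0, 4.0], 0.68)]
scene pin_rib [([560.0, 22.0, 31.0], 0.61)]
scene pin_far_end [([686.0, 47.0, 10.0], 0.96)]
scene thin_block [([480.0, 334.0, 2.0], 0.69), ([574.0, -457.0, -5.0], 0.43)]
scene tall_block [([625.0, -317.0, 1.0], 0.92)]
scene flat_file [([541.0, -528.0, -6.0], 0.79), ([561.0, 22.0, 27.0], 0.18)]
scene narrow_file [([574.0, -455.0, -5.0], 0.62), ([746.0, -204.0, 1.0], 0.16)]
scene saw_frame [([574.0, 488.0, -1.0], 0.73)]
scene bench_block [([744.0, -203.0, 2.0], 0.76), ([574.0, -456.0, -2.0], 0.27)]
scene dish [([333.0, -280.0, -2.0], 0.84), ([744.0, -204.0, 1.0], 0.43)]
scene
[... 834 characters left out ...]
0], 0.88), ([636.0, 37.0, 8.0], 0.64)]
{'clock': 1.65, 'joint_pos': array([ 6.72056475e+01,  1.21993589e+01, -1.96984221e+00,  7.58307009e+01,
        1.34949767e-04,  8.99987302e+01]), 'qvel': array([ 0.05644361,  0.04651757,  0.05296216,  0.03165359, -0.03670721,
        0.00963503]), 'joint_efforts': array([ 8.76914928e-04, -6.85956788e+01,  4.87329698e+01,  1.12916710e-03,
       -1.35320111e-04, -3.24921461e-05]), 'tcp_pos': array([193.71047728, 460.94811145, 231.30420171]), 'orientation': array([144.01317076,  89.99983322, 121.22008801]), 'force': array([-0.47882379, -0.57225697,  0.66660117]), 'torque': array([ 0.04477653,  0.00809389, -0.04020962]), 'gripper_width': 85.0835567204424}
```

View pics/scene0.png

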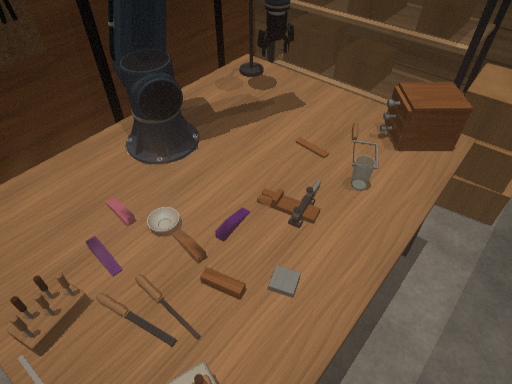

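View pics/side0.png

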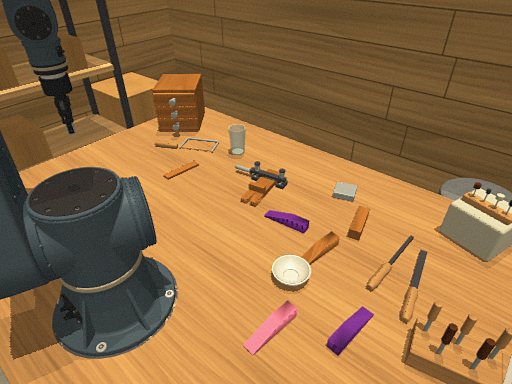

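View pics/wrist0.png

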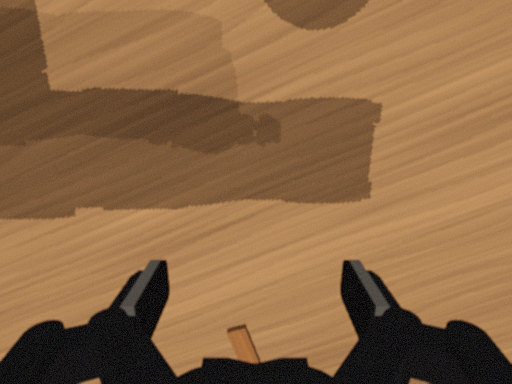

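```bash
python3 - <<'E'
import cv2,numpy as np
a=cv2.imread("pics/scene0.png");b=cv2.imread("pics/side0.png")
f=lambda im,x,y,w,h:cv2.resize(im[y:y+h,x:x+w],(400,300),interpolation=cv2.INTER_CUBIC)
top=np.hstack([f(a,140,200,80,60),f(b,270,220,80,60)])
bot=np.hstack([f(a,250,170,80,60),f(b,230,150,80,60)])
cv2.imwrite("pics/zoom0.png",np.vstack([top,bot]))
E
```

```text
(no output)
```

View pics/zoom0.png

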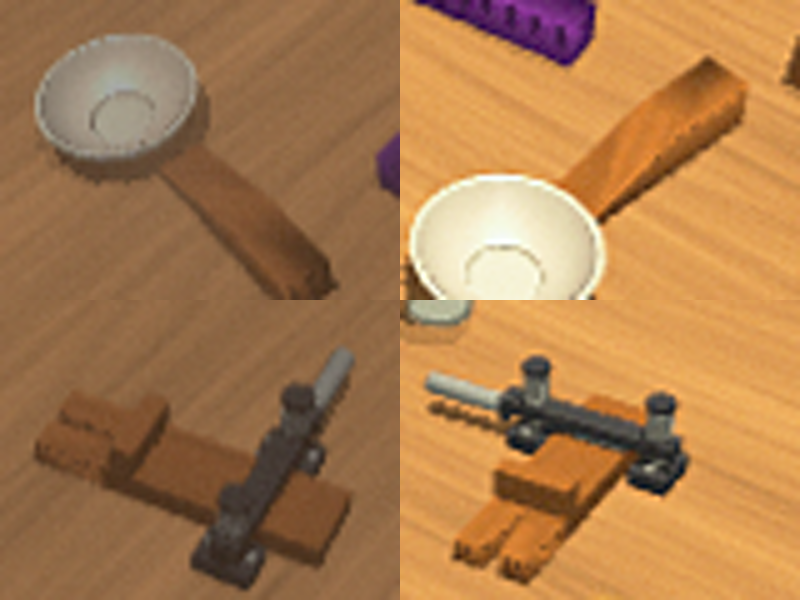

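```bash
cat > h.py <<'E'
from rig import bot
import numpy as np, cv2
from scipy.spatial.transform import Rotation as Ro
def toolR(s=None):
    s=s or bot.state(); return Ro.from_euler('xyz',s["orientation"],degrees=True).as_matrix()
def pose():
    s=bot.state();R=toolR(s)
    print("t",round(s["clock"],2),"tcp",np.round(s["tcp_pos"],1),"R cols x",np.round(R[:,0],3),"y",np.round(R[:,1],3),"ang_y",round(np.degrees(np.arctan2(R[1,1],R[0,1])),2),"j",np.round(s["joint_pos"],1),"F",np.round(s["force"],1),"w",round(s["gripper_width"],1))
    return s,R
def rel(target):
    s,R=pose(); d=np.array(target)-s["tcp_pos"]; v=R.T@d
    print("tool-shift mm",np.round(v,1),"rows*share total",np.round(v/30,2)); return v
def cam(name):
    i=bot.camera_info(name);return np.array(i["intrinsics"]),np.array(i["position"]),Ro.from_euler('xyz',i["orientation"],degrees=True).as_matrix()
def proj(P,c):
    K,p,R=c;q=(np.atleast_2d(P)-p)@R;q=q@K.T;return q[:,:2]/q[:,2:]
def unproj(uv,z,c):
    K,p,R=c;d=np.linalg.inv(K)@np.array([uv[0],uv[1],1.]);d=R@d;return p+d*(z-p[2])/d[2]
E
python3 - <<'E'
from h import *
rel([470,-240,250])
print(bot.camera_info("wrist")); print(bot.camera_info("scene")["intrinsics"])
E
```

```text
t 1.65 tcp [193.7 460.9 231.3] R cols x [-0.  0. -1.] y [0.387 0.922 0.   ] ang_y 67.21 j [67.2 12.2 -2.  75.8  0.  90. ] F [-0.5 -0.6  0.7] w 85.1
tool-shift mm [ -18.7 -539.2  526.3] rows*share total [ -0.62 -17.97  17.54]
{'intrinsics': array([[301.85895984,   0.        , 254.45985844],
       [  0.        , 301.85895984, 200.16151011],
       [  0.        ,   0.        ,   1.        ]]), 'position': array([117.26020633, 492.17273213, 373.9948411 ]), 'orientation': array([1.61158861e+02, 1.59335797e-02, 6.72196066e+01])}
[[367.10693035   0.         254.52196384]
 [  0.         367.10693035 188.75323404]
 [  0.           0.           1.        ]]
```

Call:
{"api": "jog_arm", "payload": {"series": [{"y":-1,"z":0.97},{"y":-1,"z":0.97},{"y":-1,"z":0.97},{"y":-1,"z":0.97},{"y":-1,"z":0.97},{"y":-1,"z":0.97},{"y":-1,"z":0.97},{"y":-1,"z":0.97},{"y":-1,"z":0.97},{"y":-1,"z":0.97},{"y":-1,"z":0.97},{"y":-1,"z":0.97},{"y":-1,"z":0.97},{"y":-1,"z":0.97},{"y":-1,"z":0.97},{"y":-1,"z":0.97},{"y":-1,"z":0.97},{"y":-1,"z":0.97}], "claw": 60, "squeeze": 40}}

```text
$.series[0]: bad value
```

```bash
python3 - <<'E'
from h import *
rel([470,-240,250])
c=cam("wrist");im=bot.capture("wrist");cv2.imwrite("pics/w1.png",im[:,:,::-1])
print([(np.round(d["at"]).tolist(),round(d["conf"],2)) for d in bot.tip_of("wrist","wedge")[:3]])
print(proj([[452,-289,10]],c))
E
```

```text
t 1.65 tcp [193.7 460.9 231.3] R cols x [-0.  0. -1.] y [0.387 0.922 0.   ] ang_y 67.21 j [67.2 12.2 -2.  75.8  0.  90. ] F [-0.5 -0.6  0.7] w 85.1
tool-shift mm [ -18.7 -539.2  526.3] rows*share total [ -0.62 -17.97  17.54]
[([478.0, 335.0, -3.0], 0.62)]
[[-74.42577136 456.7710699 ]]
```

View pics/w1.png

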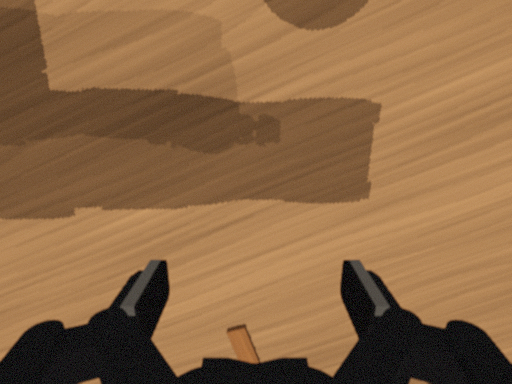

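Call:
{"api": "jog_arm", "payload": {"series": [{"x":0,"y":-1,"z":0.97,"yaw":0},{"x":0,"y":-1,"z":0.97,"yaw":0},{"x":0,"y":-1,"z":0.97,"yaw":0},{"x":0,"y":-1,"z":0.97,"yaw":0},{"x":0,"y":-1,"z":0.97,"yaw":0},{"x":0,"y":-1,"z":0.97,"yaw":0},{"x":0,"y":-1,"z":0.97,"yaw":0},{"x":0,"y":-1,"z":0.97,"yaw":0},{"x":0,"y":-1,"z":0.97,"yaw":0},{"x":0,"y":-1,"z":0.97,"yaw":0},{"x":0,"y":-1,"z":0.97,"yaw":0},{"x":0,"y":-1,"z":0.97,"yaw":0},{"x":0,"y":-1,"z":0.97,"yaw":0},{"x":0,"y":-1,"z":0.97,"yaw":0},{"x":0,"y":-1,"z":0.97,"yaw":0},{"x":0,"y":-1,"z":0.97,"yaw":0},{"x":0,"y":-1,"z":0.97,"yaw":0},{"x":0,"y":-1,"z":0.97,"yaw":0}], "claw": 60, "squeeze": 40}}

```text
clock: 3.55
tcp_pos: [475.7, -264.5, 232.4]
orientation: [31.1, 89.5, 8.7]
force: [1.2, 0.6, 0.4]
gripper_width: 59.9
```

```bash
python3 - <<'E'
from h import *
rel([470,-240,250])
c=cam("wrist");im=bot.capture("wrist");cv2.imwrite("pics/w2.png",im[:,:,::-1])
print([(np.round(d["at"]).tolist(),round(d["conf"],2)) for d in bot.tip_of("wrist","wedge")[:3]])
print(proj([[452,-289,10]],c))
E
```

```text
t 3.55 tcp [ 475.7 -264.5  232.4] R cols x [ 0.008  0.001 -1.   ] y [0.381 0.924 0.004] ang_y 67.58 j [-29.2  17.1   4.7  77.1   0.3  -6.8] F [1.2 0.6 0.4] w 59.9
tool-shift mm [-17.6  20.6 -14.5] rows*share total [-0.59  0.69 -0.48]
[([298.0, -469.0, -2.0], 0.81), ([500.0, -145.0, -3.0], 0.79), ([448.0, -285.0, -2.0], 0.75)]
[[228.37331872 156.54189244]]
```

View pics/w2.png

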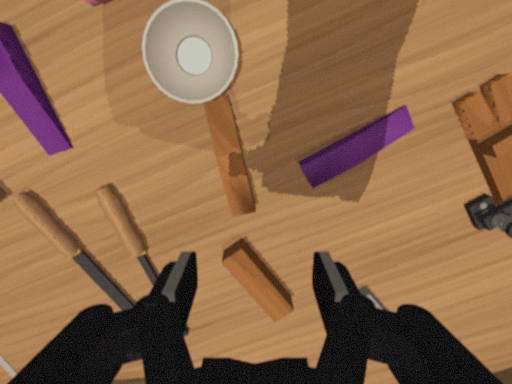

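```bash
cat >> h.py <<'E'
def wedge_pts(x,y,yaw,z0=0):
    prof=[(-70,0),(70,0),(70,6),(-15,30),(-70,30)]
    P=np.array([(a,b,h) for a,h in prof for b in (-15,15)],float)
    c,s=np.cos(yaw),np.sin(yaw)
    return np.stack([x+c*P[:,0]-s*P[:,1],y+s*P[:,0]+c*P[:,1],P[:,2]+z0],1)
SC=4
def render(pts,c):
    im=np.zeros((384*SC,512*SC),np.uint8)
    uv=proj(pts,c)
    h=cv2.convexHull(uv.astype(np.float32))
    cv2.fillPoly(im,[np.round((h+0.5)*SC*16).astype(np.int32)],255,shift=4)
    return cv2.resize(im,(512,384),interpolation=cv2.INTER_AREA)/255.
E
python3 - <<'E'
from h import *
from scipy.optimize import minimize
c=cam("wrist")
ms=bot.masks_of("wrist","wedge")
best=None
for m in ms:
    ys,xs=np.nonzero(m["mask"]); print(m["conf"],xs.mean(),ys.mean(),len(xs))
    if abs(xs.mean()-230)<15 and abs(ys.mean()-155)<20: best=m["mask"] if best is None else best
if best is None: raise SystemExit
M=best.astype(float)
D=np.zeros(M.shape,bool)
for d in bot.masks_of("wrist","dish")[:1]: D=cv2.dilate(d["mask"].astype(np.uint8),np.ones((7,7)))>0
W=~D
f=lambda p:np.sum(np.abs(render(wedge_pts(p[0],p[1],np.radians(p[2])),c)-M)[W])
for y0 in (185,175,165):
    r=minimize(f,[452,-289,y0],method="Nelder-Mead",options=dict(initial_simplex=[[452,-289,y0],[462,-289,y0],[452,-279,y0],[452,-289,y0+8]]))
    print(r.x,r.fun,M.sum())
im=cv2.imread("pics/w2.png");uv=proj(wedge_pts(r.x[0],r.x[1],np.radians(r.x[2])),c)
for a in uv: cv2.circle(im,tuple(np.round(a).astype(int)),1,(0,255,0),-1)
cs=cv2.findContours(M.astype(np.uint8),0,1)[0];cv2.drawContours(im,cs,-1,(255,0,0),1)
cv2.imwrite("pics/w2f.png",cv2.resize(im[60:240,130:340],None,fx=3.3,fy=3.3))
E
```

```text
0.85 28.795555555555556 94.84350877192982 4275
0.78 229.34601226993865 156.1536809815951 3260
0.57 356.1791701016763 147.1063478977741 3639
0.5 96.36440677966101 1.9322033898305084 118
[ 452.8735892  -288.99829321  170.60016233] 109.62745098039214 3260.0
[ 452.49940912 -289.21062473  170.63848178] 108.09019607843136 3260.0
[ 452.53339598 -289.09075897  170.78066805] 107.81176470588235 3260.0
```

View pics/w2f.png

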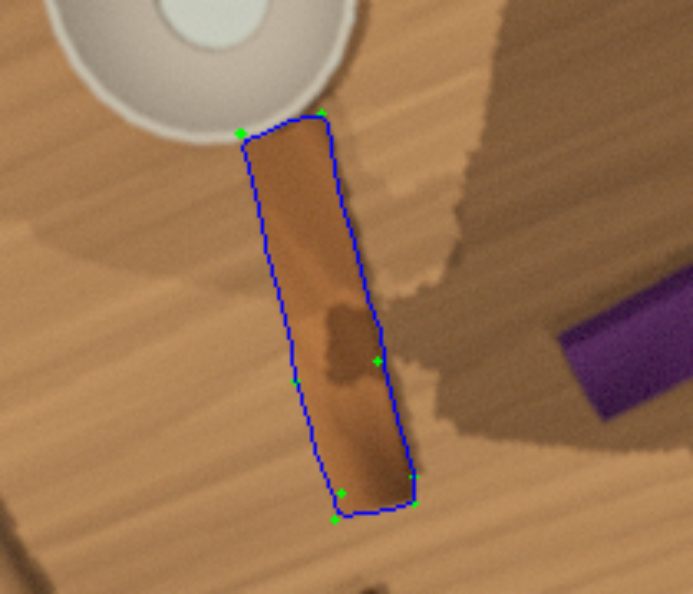

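Call:
{"api": "jog_arm", "payload": {"series": [{"x":0.12,"y":0,"z":0,"yaw":1},{"x":0.12,"y":0,"z":0,"yaw":1},{"x":0.12,"y":0,"z":0,"yaw":1},{"x":0.12,"y":0,"z":0,"yaw":1},{"x":0.12,"y":0,"z":0,"yaw":1},{"x":0.12,"y":0,"z":0,"yaw":1},{"x":0.12,"y":0,"z":0,"yaw":1},{"x":0.12,"y":0,"z":0,"yaw":1},{"x":0.12,"y":0,"z":0,"yaw":1},{"x":0.12,"y":0,"z":0,"yaw":1},{"x":0.12,"y":0,"z":0,"yaw":1},{"x":0.12,"y":0,"z":0,"yaw":1},{"x":0.12,"y":0,"z":0,"yaw":1},{"x":0.12,"y":0,"z":0,"yaw":1},{"x":0.12,"y":0,"z":0,"yaw":1},{"x":0.12,"y":0,"z":0,"yaw":1},{"x":0.12,"y":0,"z":0,"yaw":1},{"x":0.12,"y":0,"z":0,"yaw":1},{"x":0.12,"y":0,"z":0,"yaw":1},{"x":0.12,"y":0,"z":0,"yaw":1}], "claw": 50}}

```text
clock: 5.75
tcp_pos: [472.0, -239.0, 165.9]
orientation: [-168.5, 89.1, 3.9]
force: [-0.3, 0.3, 0.8]
gripper_width: 50.1
```

```bash
python3 - <<'E'
from h import *
rel([500,-297,60])
E
```

```text
t 5.75 tcp [ 472.  -239.   165.9] R cols x [ 0.015  0.001 -1.   ] y [-0.132 -0.991 -0.003] ang_y -97.6 j [-27.1  16.1  -6.4  66.7   0.5 160.5] F [-0.3  0.3  0.8] w 50.1
tool-shift mm [106.3  54.1 -33.8] rows*share total [ 3.54  1.8  -1.13]
```

Call:
{"api": "jog_arm", "payload": {"series": [{"x":0.7,"y":0.6,"z":-0.4,"yaw":0.2},{"x":0.7,"y":0.6,"z":-0.4,"yaw":0},{"x":0.7,"y":0.6,"z":-0.35,"yaw":0},{"x":0.7,"y":0,"z":0,"yaw":0},{"x":0.7,"y":0,"z":0,"yaw":0},{"x":0,"y":0,"z":0,"yaw":0}], "claw": 50}}

```text
clock: 6.35
tcp_pos: [500.8, -292.5, 61.4]
orientation: [-171.1, 88.9, -0.2]
force: [-0.8, -0.2, 0.0]
gripper_width: 50.0
```

```bash
python3 - <<'E'
from h import *
rel([500,-297,6])
c=cam("wrist");im=bot.capture("wrist");im=im[:,:,::-1].copy()
for a in proj(wedge_pts(452.5,-289,np.radians(170.7)),c): cv2.circle(im,tuple(np.round(a).astype(int)),2,(0,255,0),-1)
cv2.imwrite("pics/w3.png",im)
E
```

```text
t 6.35 tcp [ 500.8 -292.5   61.4] R cols x [ 0.02 -0.   -1.  ] y [-0.159 -0.987 -0.003] ang_y -99.17 j [-30.6  25.5  -8.6  54.9   0.6 158.6] F [-0.8 -0.2  0. ] w 50.0
tool-shift mm [55.3  4.8  1.1] rows*share total [1.84 0.16 0.04]
```

View pics/w3.png

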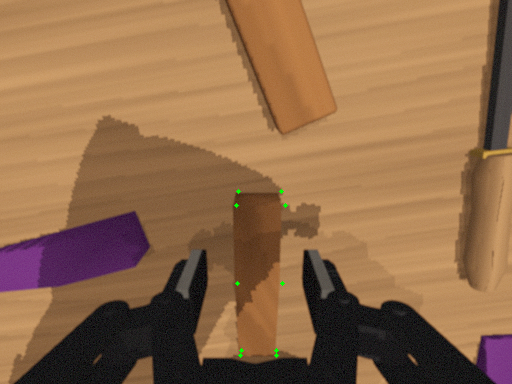

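Call:
{"api": "jog_arm", "payload": {"series": [{"x":0.6,"y":0.08,"z":0.04,"yaw":0},{"x":0.6,"y":0.08,"z":0,"yaw":0},{"x":0.45,"y":0,"z":0,"yaw":0},{"x":0.15,"y":0,"z":0,"yaw":0}], "claw": 50}}

```text
clock: 6.8
tcp_pos: [503.9, -296.7, 14.4]
orientation: [179.2, 88.3, -9.8]
force: [-0.4, 0.4, -0.5]
gripper_width: 50.1
```

Call:
{"api": "jog_arm", "payload": {"series": [{"x":0,"y":0,"z":0,"yaw":0},{"x":0,"y":0,"z":0,"yaw":0},{"x":0,"y":0,"z":0,"yaw":0},{"x":0,"y":0,"z":0,"yaw":0},{"x":0,"y":0,"z":0,"yaw":0}], "claw": 20, "squeeze": 60}}

```text
clock: 7.3
tcp_pos: [505.4, -296.7, 17.7]
orientation: [177.3, 88.2, -11.7]
force: [-0.2, -0.1, -0.2]
gripper_width: 28.5
```

```bash
python3 - <<'E'
from h import *
rel([500,-297,60])
E
```

```text
t 7.3 tcp [ 505.4 -296.7   17.7] R cols x [ 0.031 -0.007 -0.999] y [-0.156 -0.988  0.002] ang_y -98.95 j [-30.7  27.9 -11.8  48.5   0.6 158.2] F [-0.2 -0.1 -0.2] w 28.5
tool-shift mm [-42.5   1.2   3.9] rows*share total [-1.42  0.04  0.13]
```

Call:
{"api": "jog_arm", "payload": {"series": [{"x":0,"y":0,"z":0,"yaw":0},{"x":0,"y":0,"z":0,"yaw":0},{"x":0.15,"y":0,"z":0.1,"yaw":0},{"x":0.2,"y":0,"z":0.1,"yaw":0},{"x":0.2,"y":0,"z":0,"yaw":0}], "claw": 45}}

```text
clock: 7.8
tcp_pos: [500.0, -296.2, 0.7]
orientation: [176.4, 88.1, -12.6]
force: [0.0, 0.1, -0.1]
gripper_width: 44.9
```

```bash
python3 - <<'E'
from h import *
rel([500,-297,6])
E
```

```text
t 7.8 tcp [ 500.  -296.2    0.7] R cols x [ 0.033 -0.007 -0.999] y [-0.156 -0.988  0.002] ang_y -98.96 j [-31.   28.4 -13.9  45.9   0.6 158. ] F [ 0.   0.1 -0.1] w 44.9
tool-shift mm [-5.3  0.8 -0.3] rows*share total [-0.18  0.03 -0.01]
```

Call:
{"api": "jog_arm", "payload": {"series": [{"x":-0.1,"y":0,"z":0,"yaw":0},{"x":-0.05,"y":0,"z":0,"yaw":0},{"x":0,"y":0,"z":0,"yaw":0}], "claw": 45}}

```text
clock: 8.1
tcp_pos: [498.9, -295.7, 4.1]
orientation: [177.7, 88.2, -11.3]
force: [0.1, -0.8, -0.0]
gripper_width: 45.6
```

Call:
{"api": "jog_arm", "payload": {"series": [{"x":0,"y":0,"z":0,"yaw":0},{"x":0,"y":0,"z":0,"yaw":0},{"x":0,"y":0,"z":0,"yaw":0},{"x":0,"y":0,"z":0,"yaw":0},{"x":0,"y":0,"z":0,"yaw":0}], "claw": 15}}

```text
clock: 8.6
tcp_pos: [499.5, -295.9, 4.8]
orientation: [177.0, 88.1, -11.9]
force: [0.3, 0.4, -0.2]
gripper_width: 28.9
```

```bash
python3 - <<'E'
from h import *
rel([500,-297,40])
c=cam("wrist");im=bot.capture("wrist");im=im[:,:,::-1].copy()
cv2.imwrite("pics/w4.png",im)
E
```

```text
t 8.6 tcp [ 499.5 -295.9    4.8] R cols x [ 0.032 -0.007 -0.999] y [-0.156 -0.988  0.002] ang_y -98.96 j [-31.   28.1 -13.6  46.5   0.6 158. ] F [ 0.3  0.4 -0.2] w 28.9
tool-shift mm [-35.2   1.   -1.8] rows*share total [-1.17  0.03 -0.06]
```

View pics/w4.png

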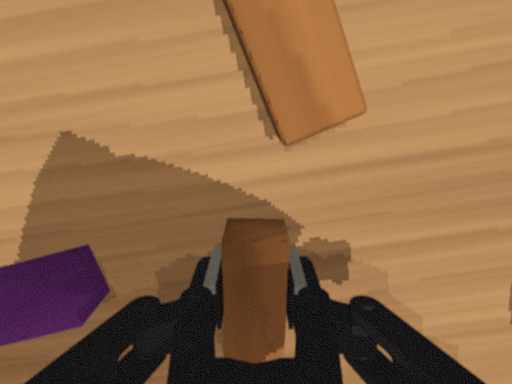

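Call:
{"api": "jog_arm", "payload": {"series": [{"x":-0.08,"y":0,"z":-0.35,"yaw":0},{"x":-0.08,"y":0,"z":-0.35,"yaw":0},{"x":-0.6,"y":0,"z":0,"yaw":0},{"x":-1,"y":0,"z":0,"yaw":0},{"x":-1,"y":0,"z":0,"yaw":0},{"x":-1,"y":0,"z":0,"yaw":0}]}}

```text
clock: 9.25
tcp_pos: [514.4, -296.8, 116.7]
orientation: [-175.7, 88.6, -4.7]
force: [1.0, -0.4, -0.7]
gripper_width: 29.3
```

Call:
{"api": "jog_arm", "payload": {"series": [{"x":0,"y":0,"z":0,"yaw":-1},{"x":0,"y":0,"z":0,"yaw":-1},{"x":0,"y":0,"z":0,"yaw":-1},{"x":0,"y":0,"z":0,"yaw":-1},{"x":0,"y":0,"z":0,"yaw":-1},{"x":0,"y":0,"z":0,"yaw":-1},{"x":0,"y":0,"z":0,"yaw":-1},{"x":0,"y":0,"z":0,"yaw":-1},{"x":0,"y":0,"z":0,"yaw":-1},{"x":0,"y":0,"z":0,"yaw":-1},{"x":0,"y":0,"z":0,"yaw":-1},{"x":0,"y":0,"z":0,"yaw":-1},{"x":0,"y":0,"z":0,"yaw":-1},{"x":0,"y":0,"z":0,"yaw":-1},{"x":0,"y":0,"z":0,"yaw":-1},{"x":0,"y":0,"z":0,"yaw":-1},{"x":0,"y":0,"z":0,"yaw":-1},{"x":0,"y":0,"z":0,"yaw":-1},{"x":0,"y":0,"z":0,"yaw":-1},{"x":0,"y":0,"z":0,"yaw":-1}]}}

```text
clock: 11.25
tcp_pos: [515.3, -297.4, 120.5]
orientation: [14.1, 88.4, -8.4]
force: [0.4, 0.3, -1.3]
gripper_width: 28.8
```

```bash
python3 - <<'E'
from h import *
rel([470,115,120])
for c in ["scene","wrist"]:
  im=bot.capture(c);cv2.imwrite(f"pics/{c}5.png",im[:,:,::-1])
E
```

```text
t 11.25 tcp [ 515.3 -297.4  120.5] R cols x [ 0.027 -0.004 -1.   ] y [0.382 0.924 0.007] ang_y 67.55 j [-30.3  24.4  -1.3  62.9   0.6  -7.8] F [ 0.4  0.3 -1.3] w 28.8
tool-shift mm [  -2.4  363.8 -199.4] rows*share total [-0.08 12.13 -6.65]
```

View pics/scene5.png

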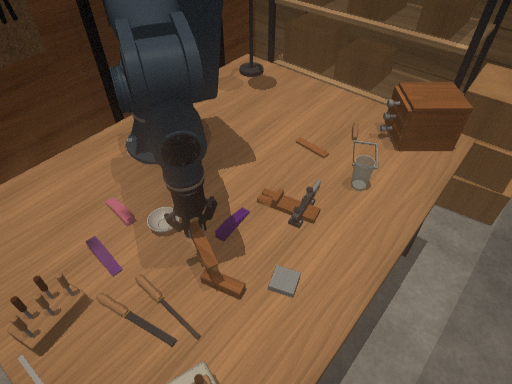

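View pics/wrist5.png

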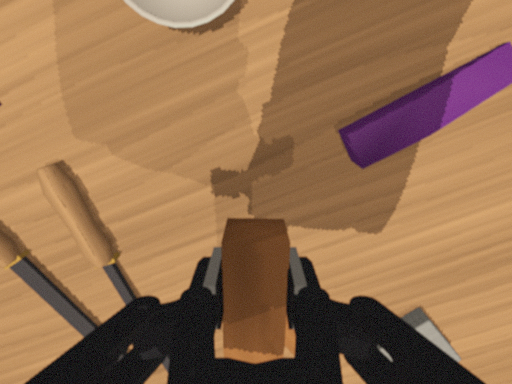

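Call:
{"api": "jog_arm", "payload": {"series": [{"x":0,"y":1,"z":-0.55,"yaw":0},{"x":0,"y":1,"z":-0.55,"yaw":0},{"x":0,"y":1,"z":-0.55,"yaw":0},{"x":0,"y":1,"z":-0.55,"yaw":0},{"x":0,"y":1,"z":-0.55,"yaw":0},{"x":0,"y":1,"z":-0.55,"yaw":0},{"x":0,"y":1,"z":-0.55,"yaw":0},{"x":0,"y":1,"z":-0.55,"yaw":0},{"x":0,"y":1,"z":-0.55,"yaw":0},{"x":0,"y":1,"z":-0.55,"yaw":0},{"x":0,"y":1,"z":-0.55,"yaw":0},{"x":0,"y":0,"z":0,"yaw":-1},{"x":0,"y":0,"z":0,"yaw":-1},{"x":0,"y":0,"z":0,"yaw":-1},{"x":0,"y":0,"z":0,"yaw":-1},{"x":0,"y":0,"z":0,"yaw":0}]}}

```text
clock: 12.95
tcp_pos: [483.0, 93.1, 117.9]
orientation: [-12.7, 88.3, -7.2]
force: [0.4, 0.3, -1.0]
gripper_width: 28.9
```

```bash
python3 - <<'E'
from h import *
pose()
for c in ["scene","side","wrist"]:
  im=bot.capture(c);cv2.imwrite(f"pics/{c}6.png",im[:,:,::-1])
  for l in ["tooth","peg","clamp","pin_far_end","pin_rib"]:
    print(c,l,[(np.round(d["at"]).tolist(),round(d["conf"],2)) for d in bot.tip_of(c,l)[:2]])
E
```

```text
t 12.95 tcp [483.   93.1 117.9] R cols x [ 0.029 -0.004 -1.   ] y [-0.095  0.995 -0.007] ang_y 95.45 j [ 11.3  12.8 -18.   57.6  -0.5   5.8] F [ 0.4  0.3 -1. ] w 28.9
scene tooth [([630.0, 38.0, 11.0], 0.69)]
scene peg [([616.0, 141.0, 23.0], 0.74)]
scene clamp [([639.0, 37.0, -8.0], 0.9)]
scene pin_far_end [([684.0, 48.0, 10.0], 0.6)]
scene pin_rib [([561.0, 22.0, 27.0], 0.62)]
side tooth [([635.0, 36.0, 8.0], 0.62)]
side peg [([692.0, 50.0, 7.0], 0.6), ([718.0, 262.0, 3.0], 0.6)]
side clamp [([640.0, 35.0, -2.0], 0.55)]
side pin_far_end [([690.0, 47.0, 9.0], 0.76), ([577.0, -456.0, -4.0], 0.47)]
side pin_rib [([560.0, 23.0, 27.0], 0.87)]
wrist tooth []
wrist peg [([614.0, 142.0, 21.0], 0.69)]
wrist clamp []
wrist pin_far_end []
wrist pin_rib [([562.0, 23.0, 33.0], 0.63), ([528.0, 99.0, 112.0], 0.37)]
```

View pics/scene6.png

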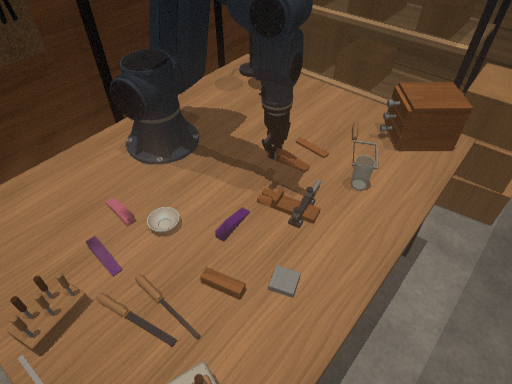

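View pics/side6.png

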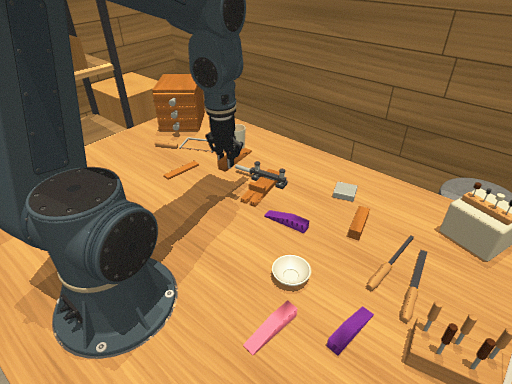

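View pics/wrist6.png

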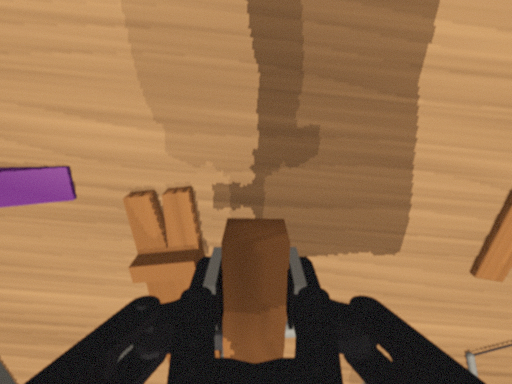

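Call:
{"api": "jog_arm", "payload": {"series": [{"x":0,"y":0,"z":0,"yaw":-0.55},{"x":0,"y":0,"z":0,"yaw":0}]}}

```text
clock: 14.05
tcp_pos: [483.1, 93.0, 117.8]
orientation: [-17.3, 88.3, -7.3]
force: [0.2, 0.7, -0.9]
gripper_width: 29.1
```

```bash
python3 - <<'E'
from h import *
rel([472,116,12])
E
```

```text
t 14.05 tcp [483.1  93.  117.8] R cols x [ 0.029 -0.004 -1.   ] y [-0.174  0.985 -0.009] ang_y 100.02 j [ 11.2  12.8 -18.   57.6  -0.5   1.2] F [ 0.2  0.7 -0.9] w 29.1
tool-shift mm [105.4  25.5  -9.9] rows*share total [ 3.51  0.85 -0.33]
```

Call:
{"api": "jog_arm", "payload": {"series": [{"x":0.7,"y":0.4,"z":-0.16,"yaw":0},{"x":0.7,"y":0.4,"z":-0.16,"yaw":0},{"x":0.7,"y":0,"z":0,"yaw":0},{"x":0.5,"y":0,"z":0,"yaw":0},{"x":0.3,"y":0,"z":0,"yaw":0},{"x":0,"y":0,"z":0,"yaw":0},{"x":0,"y":0,"z":0,"yaw":0}]}}

```text
clock: 14.75
tcp_pos: [472.9, 115.6, 28.7]
orientation: [-15.0, 88.1, -5.7]
force: [0.4, -0.1, -0.4]
gripper_width: 29.1
```

```bash
python3 - <<'E'
from h import *
rel([472,116,7])
E
```

```text
t 14.75 tcp [472.9 115.6  28.7] R cols x [ 0.032 -0.003 -0.999] y [-0.161  0.987 -0.008] ang_y 99.25 j [ 14.1  17.2 -26.6  44.5  -0.6   4.9] F [ 0.4 -0.1 -0.4] w 29.1
tool-shift mm [21.6  0.7 -1.5] rows*share total [ 0.72  0.02 -0.05]
```

Call:
{"api": "jog_arm", "payload": {"series": [{"x":0.3,"y":0,"z":0,"yaw":0},{"x":0.2,"y":0,"z":0,"yaw":0},{"x":0.12,"y":0,"z":0,"yaw":0},{"x":0,"y":0,"z":0,"yaw":0},{"x":0,"y":0,"z":0,"yaw":0}]}}

```text
clock: 15.25
tcp_pos: [475.0, 115.7, 10.2]
orientation: [-13.4, 88.0, -4.2]
force: [0.4, -0.1, -1.3]
gripper_width: 29.0
```

Call:
{"api": "jog_arm", "payload": {"series": [{"x":0.1,"y":0,"z":0,"yaw":0},{"x":0.05,"y":0,"z":0,"yaw":0},{"x":0,"y":0,"z":0,"yaw":0},{"x":0,"y":0,"z":0,"yaw":0}]}}

```text
clock: 15.65
tcp_pos: [475.4, 115.8, 6.0]
orientation: [-12.9, 88.0, -3.7]
force: [-1.4, -0.1, 1.7]
gripper_width: 29.2
```

Call:
{"api": "jog_arm", "payload": {"series": [{"x":0,"y":0,"z":0,"yaw":0},{"x":0,"y":0,"z":0,"yaw":0},{"x":0,"y":0,"z":0,"yaw":0}], "claw": 42}}

```text
clock: 15.95
tcp_pos: [475.7, 115.8, 6.1]
orientation: [-12.7, 87.9, -3.6]
force: [-0.6, 0.2, -0.1]
gripper_width: 41.6
```

```bash
python3 - <<'E'
from h import *
rel([472,116,5])
for c in ["scene","side"]:
  im=bot.capture(c);cv2.imwrite(f"pics/{c}7.png",im[:,:,::-1])
a=cv2.imread("pics/scene7.png");b=cv2.imread("pics/side7.png")
f=lambda im,x,y,w,h:cv2.resize(im[y:y+h,x:x+w],(400,400),interpolation=cv2.INTER_CUBIC)
cv2.imwrite("pics/z7.png",np.hstack([f(a,240,120,100,100),f(b,200,110,100,100)]))
E
```

```text
t 15.95 tcp [475.7 115.8   6.1] R cols x [ 0.036 -0.002 -0.999] y [-0.159  0.987 -0.008] ang_y 99.17 j [ 14.1  18.9 -28.1  41.   -0.6   4.9] F [-0.6  0.2 -0.1] w 41.6
tool-shift mm [ 0.9  0.8 -3.7] rows*share total [ 0.03  0.03 -0.12]
```

View pics/z7.png

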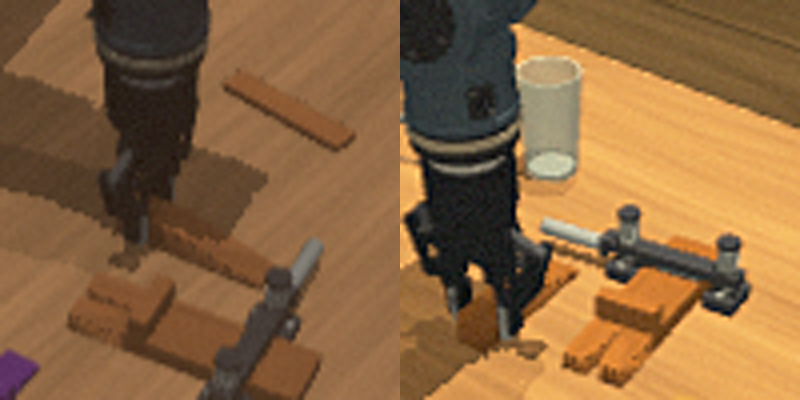

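Call:
{"api": "jog_arm", "payload": {"series": [{"x":0,"y":0,"z":0,"yaw":0},{"x":0,"y":0,"z":0,"yaw":0},{"x":0,"y":0,"z":0,"yaw":0},{"x":0,"y":0,"z":0,"yaw":0}], "claw": 15, "squeeze": 90}}

```text
clock: 16.45
tcp_pos: [475.9, 115.8, 6.5]
orientation: [-12.6, 87.9, -3.5]
force: [0.5, -1.0, -0.4]
gripper_width: 28.6
```

Call:
{"api": "jog_arm", "payload": {"series": [{"x":0.01,"y":0,"z":0.3,"yaw":0},{"x":0.01,"y":0,"z":0.3,"yaw":0},{"x":0.01,"y":0,"z":0.3,"yaw":0},{"x":0.01,"y":0,"z":0.3,"yaw":0},{"x":0.01,"y":0,"z":0.3,"yaw":0}]}}

```text
clock: 16.95
tcp_pos: [519.7, 122.9, 6.4]
orientation: [-14.0, 88.2, -4.8]
force: [-9.1, -1.5, 10.6]
gripper_width: 28.4
```

```bash
python3 - <<'E'
from h import *
rel([588,136,6])
E
```

```text
t 16.95 tcp [519.7 122.9   6.4] R cols x [ 0.032 -0.003 -0.999] y [-0.16   0.987 -0.008] ang_y 99.19 j [ 13.7  23.4 -21.1  43.8  -0.6   4.5] F [-9.1 -1.5 10.6] w 28.4
tool-shift mm [ 2.6  2.  69.5] rows*share total [0.09 0.07 2.32]
```

Call:
{"api": "jog_arm", "payload": {"series": [{"x":0,"y":0.02,"z":0.25,"yaw":0},{"x":0,"y":0.02,"z":0.25,"yaw":0},{"x":0,"y":0.02,"z":0.25,"yaw":0},{"x":0,"y":0.02,"z":0.25,"yaw":0}]}}

```text
clock: 17.35
tcp_pos: [540.9, 128.0, 6.3]
orientation: [-37.0, 89.1, -27.8]
force: [-37.0, -7.4, 39.2]
gripper_width: 28.2
```

```bash
python3 - <<'E'
from h import *
rel([588,136,6])
for c in ["scene","side"]:
  im=bot.capture(c);cv2.imwrite(f"pics/{c}8.png",im[:,:,::-1])
a=cv2.imread("pics/scene8.png");b=cv2.imread("pics/side8.png")
f=lambda im,x,y,w,h:cv2.resize(im[y:y+h,x:x+w],(400,400),interpolation=cv2.INTER_CUBIC)
cv2.imwrite("pics/z8.png",np.hstack([f(a,240,120,100,100),f(b,200,110,100,100)]))
E
```

```text
t 17.35 tcp [540.9 128.    6.3] R cols x [ 0.013 -0.007 -1.   ] y [-0.159  0.987 -0.009] ang_y 99.17 j [ 13.6  26.4 -16.1  46.8  -0.6   4.5] F [-37.   -7.4  39.2] w 28.2
tool-shift mm [ 0.9  0.4 47.8] rows*share total [0.03 0.01 1.59]
```

View pics/z8.png

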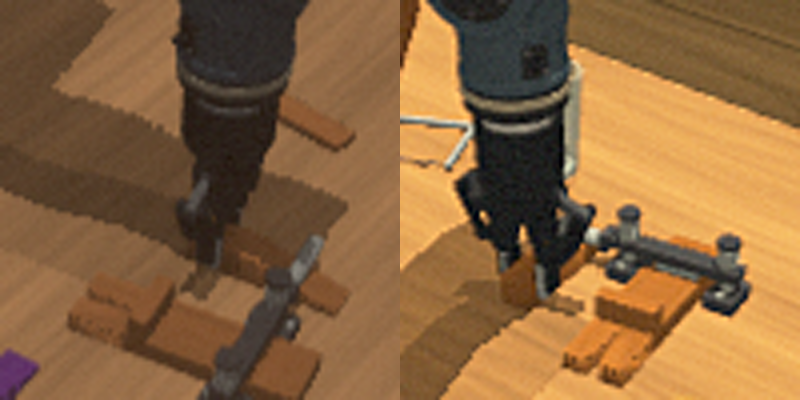

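Call:
{"api": "jog_arm", "payload": {"series": [{"x":-0.08,"y":0,"z":0,"yaw":0},{"x":-0.05,"y":0,"z":0,"yaw":0}]}}

```text
clock: 17.65
tcp_pos: [541.7, 128.2, 9.8]
orientation: [-37.7, 89.1, -28.6]
force: [1.7, 0.9, -6.9]
gripper_width: 28.4
```

Call:
{"api": "jog_arm", "payload": {"series": [{"x":-0.02,"y":0,"z":0.2,"yaw":0},{"x":-0.02,"y":0,"z":0.2,"yaw":0}]}}

```text
clock: 17.85
tcp_pos: [551.1, 129.7, 9.4]
orientation: [-59.4, 89.4, -50.2]
force: [-9.0, -1.1, -3.5]
gripper_width: 28.4
```

```bash
python3 - <<'E'
from h import *
rel([588,136,6])
E
```

```text
t 17.85 tcp [551.1 129.7   9.4] R cols x [ 0.007 -0.008 -1.   ] y [-0.16   0.987 -0.009] ang_y 99.19 j [ 13.6  27.6 -13.8  48.4  -0.6   4.4] F [-9.  -1.1 -3.5] w 28.4
tool-shift mm [ 3.6  0.4 37.5] rows*share total [0.12 0.01 1.25]
```

Call:
{"api": "jog_arm", "payload": {"series": [{"x":0,"y":0,"z":0.25,"yaw":0},{"x":0,"y":0,"z":0.25,"yaw":0}]}}

```text
clock: 18.05
tcp_pos: [562.9, 131.5, 7.7]
orientation: [-102.4, 89.4, -93.2]
force: [-16.3, -2.5, 7.1]
gripper_width: 28.6
```

```bash
python3 - <<'E'
from h import *
rel([588,136,6])
for c in ["scene","side"]:
  im=bot.capture(c);cv2.imwrite(f"pics/{c}9.png",im[:,:,::-1])
a=cv2.imread("pics/scene9.png");b=cv2.imread("pics/side9.png")
f=lambda im,x,y,w,h:cv2.resize(im[y:y+h,x:x+w],(400,400),interpolation=cv2.INTER_CUBIC)
cv2.imwrite("pics/z9.png",np.hstack([f(a,255,140,80,80),f(b,210,130,80,80)]))
E
```

```text
t 18.05 tcp [562.9 131.5   7.7] R cols x [-0.001 -0.01  -1.   ] y [-0.16   0.987 -0.01 ] ang_y 99.21 j [ 13.4  29.2 -11.2  49.7  -0.5   4.2] F [-16.3  -2.5   7.1] w 28.6
tool-shift mm [ 1.7  0.5 25.5] rows*share total [0.06 0.02 0.85]
```

View pics/z9.png

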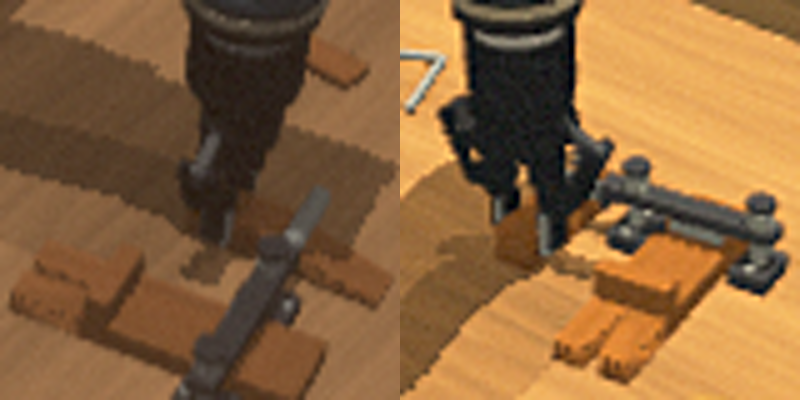

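Call:
{"api": "jog_arm", "payload": {"series": [{"x":-0.03,"y":0,"z":0.2,"yaw":0},{"x":-0.02,"y":0,"z":0.2,"yaw":0},{"x":0,"y":0,"z":0.12,"yaw":0}]}}

```text
clock: 18.45
tcp_pos: [574.7, 133.3, 7.4]
orientation: [-139.8, 89.1, -130.6]
force: [-15.0, -3.1, 6.5]
gripper_width: 28.2
```

```bash
python3 - <<'E'
from h import *
rel([588,136,6])
E
```

```text
t 18.45 tcp [574.7 133.3   7.4] R cols x [-0.01  -0.012 -1.   ] y [-0.16   0.987 -0.01 ] ang_y 99.22 j [13.3 30.9 -8.4 51.4 -0.5  4.1] F [-15.   -3.1   6.5] w 28.2
tool-shift mm [ 1.2  0.6 13.6] rows*share total [0.04 0.02 0.45]
```

Call:
{"api": "jog_arm", "payload": {"series": [{"x":-0.02,"y":0,"z":0.2,"yaw":0},{"x":0,"y":0,"z":0.2,"yaw":0},{"x":0,"y":0,"z":0.1,"yaw":0}]}}

```text
clock: 18.75
tcp_pos: [583.5, 134.5, 6.2]
orientation: [-158.5, 88.4, -149.3]
force: [-37.7, -6.1, 44.0]
gripper_width: 28.3
```

```bash
python3 - <<'E'
from h import *
rel([588,136,6])
for c in ["scene","side"]:
  im=bot.capture(c);cv2.imwrite(f"pics/{c}10.png",im[:,:,::-1])
a=cv2.imread("pics/scene10.png");b=cv2.imread("pics/side10.png")
f=lambda im,x,y,w,h:cv2.resize(im[y:y+h,x:x+w],(400,400),interpolation=cv2.INTER_CUBIC)
cv2.imwrite("pics/z10.png",np.hstack([f(a,255,140,80,80),f(b,210,130,80,80)]))
for c in ("scene","side"):
  print([(np.round(d["at"]).tolist(),round(d["conf"],2)) for l in ("peg","tooth") for d in bot.tip_of(c,l)[:2]])
E
```

```text
t 18.75 tcp [583.5 134.5   6.2] R cols x [-0.024 -0.014 -1.   ] y [-0.16   0.987 -0.01 ] ang_y 99.23 j [13.2 32.5 -5.8 53.2 -0.5  4. ] F [-37.7  -6.1  44. ] w 28.3
tool-shift mm [0.1 0.7 4.7] rows*share total [0.   0.02 0.16]
[([618.0, 144.0, 38.0], 0.72), ([634.0, 38.0, 30.0], 0.39), ([633.0, 36.0, 29.0], 0.76)]
[([617.0, 146.0, 38.0], 0.62), ([636.0, 36.0, 23.0], 0.73)]
```

View pics/z10.png

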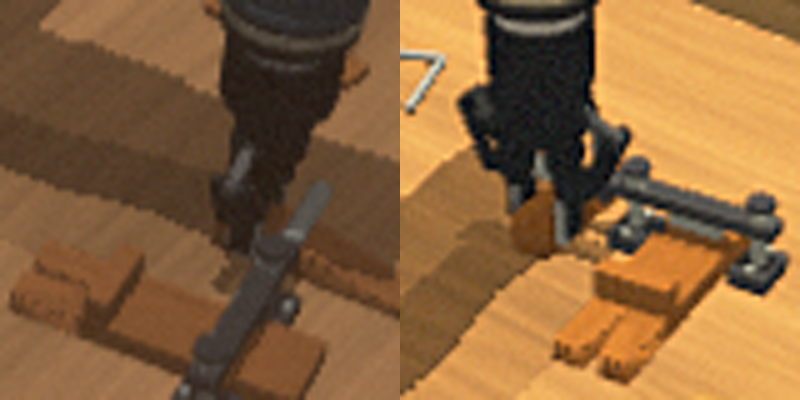

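Call:
{"api": "jog_arm", "payload": {"series": [{"x":-0.06,"y":0,"z":0,"yaw":0},{"x":-0.02,"y":0,"z":0,"yaw":0}]}}

```text
clock: 19.25
tcp_pos: [583.4, 134.5, 8.3]
orientation: [-158.7, 88.4, -149.4]
force: [-1.5, 0.1, -4.5]
gripper_width: 28.7
```

Call:
{"api": "jog_arm", "payload": {"series": [{"x":0,"y":0,"z":0,"yaw":0},{"x":0,"y":0,"z":0,"yaw":0},{"x":0,"y":0,"z":0,"yaw":0},{"x":0,"y":0,"z":0,"yaw":0}], "claw": 42}}

```text
clock: 19.65
tcp_pos: [585.4, 134.9, 8.4]
orientation: [-156.8, 88.5, -147.6]
force: [-0.1, 0.3, 0.0]
gripper_width: 42.2
```

```bash
python3 - <<'E'
from h import *
rel([540,127,12])
for c in ["scene","side"]:
  im=bot.capture(c);cv2.imwrite(f"pics/{c}11.png",im[:,:,::-1])
for c in ("scene","side"):
  print([(np.round(d["at"]).tolist(),round(d["conf"],2)) for l in ("peg","tooth","wedge") for d in bot.tip_of(c,l)[:2]])
E
```

```text
t 19.65 tcp [585.4 134.9   8.4] R cols x [-0.022 -0.014 -1.   ] y [-0.16   0.987 -0.01 ] ang_y 99.23 j [13.2 32.5 -5.5 53.4 -0.5  4. ] F [-0.1  0.3  0. ] w 42.2
tool-shift mm [ -2.5  -0.6 -46.2] rows*share total [-0.08 -0.02 -1.54]
[([542.0, -526.0, -5.0], 0.59), ([632.0, 38.0, 30.0], 0.57), ([500.0, -140.0, 2.0], 0.91), ([301.0, -471.0, 2.0], 0.78)]
[([621.0, 143.0, 41.0], 0.48), ([638.0, 36.0, 24.0], 0.55), ([298.0, -469.0, 2.0], 0.88), ([183.0, -334.0, 2.0], 0.84)]
```

Call:
{"api": "jog_arm", "payload": {"series": [{"x":0,"y":0,"z":-0.4,"yaw":0},{"x":0,"y":0,"z":-0.6,"yaw":0},{"x":-0.6,"y":0,"z":0,"yaw":0},{"x":-1,"y":0,"z":0,"yaw":0},{"x":-1,"y":0,"z":0,"yaw":0},{"x":-1,"y":0,"z":0,"yaw":0},{"x":-0.7,"y":0,"z":0,"yaw":0},{"x":0,"y":0,"z":0,"yaw":1},{"x":0,"y":0,"z":0,"yaw":1},{"x":0,"y":0,"z":0,"yaw":1},{"x":0,"y":0,"z":0,"yaw":1},{"x":0,"y":0,"z":0,"yaw":1},{"x":0,"y":0,"z":0,"yaw":1},{"x":0,"y":0,"z":0,"yaw":1},{"x":0,"y":0,"z":0,"yaw":1},{"x":0,"y":0,"z":0,"yaw":1},{"x":0,"y":0,"z":0,"yaw":1},{"x":0,"y":0,"z":0,"yaw":1}]}}

```text
clock: 21.85
tcp_pos: [556.4, 131.5, 144.0]
orientation: [-65.5, 88.5, -147.7]
force: [-0.0, 0.4, 0.2]
gripper_width: 42.0
```

```bash
python3 - <<'E'
from h import *
rel([553,21,80])
for c in ["scene","side","wrist"]:
  im=bot.capture(c);cv2.imwrite(f"pics/{c}12.png",im[:,:,::-1])
  print(c,[(l,np.round(d["at"]).tolist(),round(d["conf"],2)) for l in ("peg","tooth","pin_rib","bench_pin","wedge") for d in bot.tip_of(c,l)[:2]])
E
```

```text
t 21.85 tcp [556.4 131.5 144. ] R cols x [-0.022 -0.014 -1.   ] y [ 0.99   0.136 -0.023] ang_y 7.81 j [13.6 23.6  1.  68.8 -0.5 95.7] F [-0.   0.4  0.2] w 42.0
tool-shift mm [ 65.6 -16.8 108.4] rows*share total [ 2.19 -0.56  3.61]
scene [('peg', [615.0, 139.0, 40.0], 0.55), ('tooth', [631.0, 38.0, 27.0], 0.77), ('pin_rib', [558.0, 22.0, 28.0], 0.57), ('bench_pin', [590.0, 24.0, 3.0], 0.56), ('wedge', [630.0, 141.0, -0.0], 0.87), ('wedge', [303.0, -473.0, 3.0], 0.76)]
side [('peg', [621.0, 147.0, 40.0], 0.81), ('peg', [575.0, 487.0, -3.0], 0.48), ('tooth', [638.0, 37.0, 22.0], 0.78), ('tooth', [619.0, 143.0, 39.0], 0.24), ('pin_rib', [557.0, 21.0, 27.0], 0.91), ('bench_pin', [590.0, 28.0, 1.0], 0.91), ('bench_pin', [690.0, 48.0, 7.0], 0.68), ('wedge', [497.0, -144.0, 0.0], 0.96), ('wedge', [296.0, -469.0, -0.0], 0.8)]
wrist [('peg', [612.0, 142.0, 36.0], 0.89), ('tooth', [714.0, 268.0, -1.0], 0.21), ('pin_rib', [559.0, 21.0, 30.0], 0.62), ('wedge', [626.0, 142.0, -2.0], 0.67)]
```

View pics/wrist12.png

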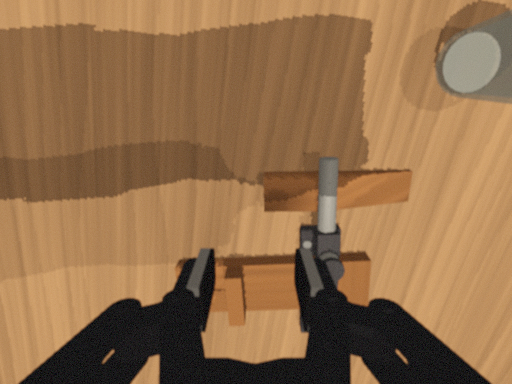

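View pics/scene12.png

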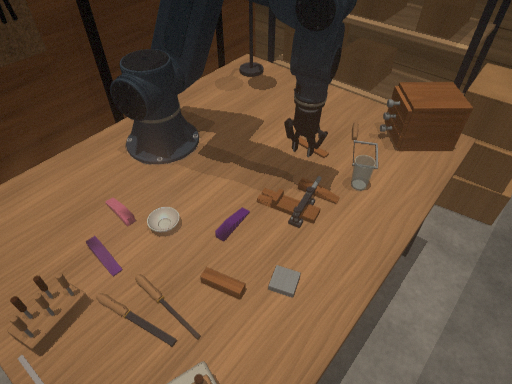

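Call:
{"api": "jog_arm", "payload": {"series": [{"x":0,"y":0,"z":0,"yaw":-0.4},{"x":0.2,"y":-0.1,"z":0.9,"yaw":0},{"x":0.2,"y":-0.1,"z":0.9,"yaw":0},{"x":0.2,"y":0,"z":0.9,"yaw":0},{"x":0.2,"y":0,"z":0.8,"yaw":0},{"x":0,"y":0,"z":0,"yaw":0}], "claw": 48, "squeeze": 40}}

```text
clock: 23.35
tcp_pos: [571.7, 24.5, 120.5]
orientation: [-68.5, 88.6, -146.9]
force: [-1.7, 0.6, -0.0]
gripper_width: 47.8
```

```bash
python3 - <<'E'
from h import *
rel([550,20.5,50])
im=bot.capture("wrist");c=cam("wrist");im=im[:,:,::-1].copy()
t=np.radians(11);R=np.array([[np.cos(t),-np.sin(t)],[np.sin(t),np.cos(t)]])
for a in (-8,8):
  for b in (-28,28):
    p=np.array([550,20.5])+R@[a,b]
    cv2.circle(im,tuple(np.round(proj([[p[0],p[1],40]],c)[0]).astype(int)),2,(0,255,0),-1)
cv2.imwrite("pics/w13.png",im)
E
```

```text
t 23.35 tcp [571.7  24.5 120.5] R cols x [-0.021 -0.013 -1.   ] y [ 0.979  0.202 -0.023] ang_y 11.68 j [ 2.8 24.2 -1.6 65.4 -0.7 81.2] F [-1.7  0.6 -0. ] w 47.8
tool-shift mm [ 71.  -20.4  -1.1] rows*share total [ 2.37 -0.68 -0.04]
```

View pics/w13.png

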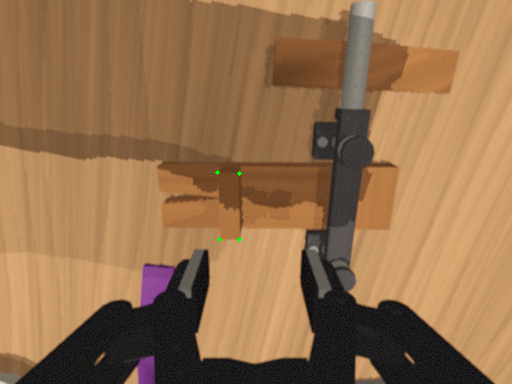

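Call:
{"api": "jog_arm", "payload": {"series": [{"x":0.4,"y":-0.35,"z":0,"yaw":0},{"x":0.5,"y":-0.3,"z":0,"yaw":0},{"x":0.6,"y":0,"z":0,"yaw":0},{"x":0.4,"y":0,"z":0,"yaw":0},{"x":0,"y":0,"z":0,"yaw":0},{"x":0,"y":0,"z":0,"yaw":0}]}}

```text
clock: 24.0
tcp_pos: [551.7, 24.8, 64.5]
orientation: [-67.8, 88.8, -146.0]
force: [0.2, -0.1, 0.9]
gripper_width: 48.1
```

```bash
python3 - <<'E'
from h import *
rel([551,20.5,24])
E
```

```text
t 24.0 tcp [551.7  24.8  64.5] R cols x [-0.017 -0.012 -1.   ] y [ 0.978  0.206 -0.019] ang_y 11.86 j [  2.9  24.1 -10.3  56.6  -0.6  81.1] F [ 0.2 -0.1  0.9] w 48.1
tool-shift mm [40.5 -0.7  3.7] rows*share total [ 1.35 -0.02  0.12]
```

Call:
{"api": "jog_arm", "payload": {"series": [{"x":0.5,"y":0,"z":0.12,"yaw":0},{"x":0.4,"y":0,"z":0,"yaw":0},{"x":0.25,"y":0,"z":0,"yaw":0},{"x":0,"y":0,"z":0,"yaw":0},{"x":0,"y":0,"z":0,"yaw":0}]}}

```text
clock: 24.5
tcp_pos: [554.1, 22.0, 31.4]
orientation: [-61.9, 89.0, -140.0]
force: [1.4, -0.2, 0.1]
gripper_width: 48.1
```

```bash
python3 - <<'E'
from h import *
rel([551,20.5,24])
im=bot.capture("side");cv2.imwrite("pics/side14.png",im[:,:,::-1])
cv2.imwrite("pics/z14.png",cv2.resize(im[120:220,200:320,::-1],None,fx=6,fy=6,interpolation=cv2.INTER_CUBIC))
E
```

```text
t 24.5 tcp [554.1  22.   31.4] R cols x [-0.013 -0.011 -1.   ] y [ 0.978  0.206 -0.016] ang_y 11.92 j [  2.6  25.9 -12.7  52.1  -0.6  80.7] F [ 1.4 -0.2  0.1] w 48.1
tool-shift mm [ 7.5 -3.2  0.7] rows*share total [ 0.25 -0.11  0.02]
```

View pics/z14.png

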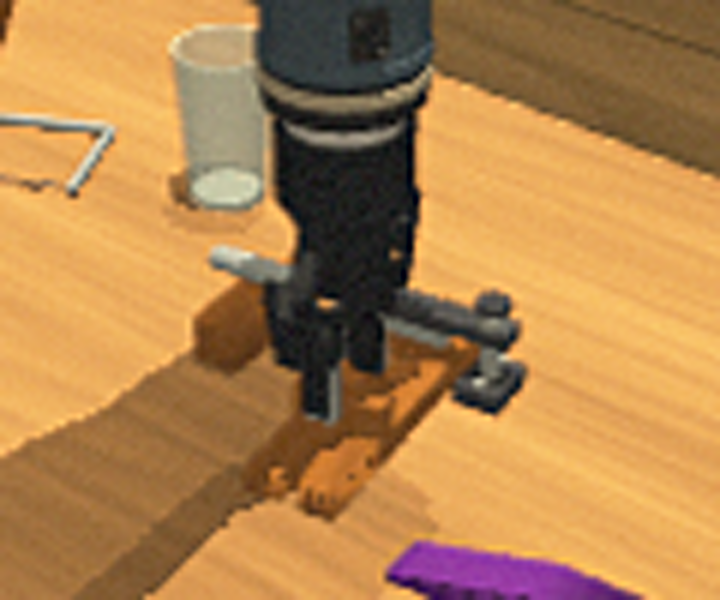

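Call:
{"api": "jog_arm", "payload": {"series": [{"x":0.15,"y":-0.1,"z":0,"yaw":0},{"x":0.05,"y":0,"z":0,"yaw":0},{"x":0,"y":0,"z":0,"yaw":0}]}}

```text
clock: 24.85
tcp_pos: [551.4, 21.3, 25.9]
orientation: [-59.0, 89.1, -137.1]
force: [1.2, -0.0, -0.0]
gripper_width: 47.8
```

Call:
{"api": "jog_arm", "payload": {"series": [{"x":0,"y":0,"z":0,"yaw":0},{"x":0,"y":0,"z":0,"yaw":0},{"x":0,"y":0,"z":0,"yaw":0},{"x":0,"y":0,"z":0,"yaw":0},{"x":0,"y":0,"z":0,"yaw":0},{"x":0,"y":0,"z":0,"yaw":0}], "claw": 8, "squeeze": 25}}

```text
clock: 25.45
tcp_pos: [551.5, 21.2, 26.3]
orientation: [-57.9, 89.1, -136.0]
force: [-0.7, -0.5, -0.1]
gripper_width: 15.4
```

```bash
python3 - <<'E'
from h import *
rel([455,1,24])
E
```

```text
t 25.45 tcp [551.5  21.2  26.3] R cols x [-0.012 -0.011 -1.   ] y [ 0.978  0.206 -0.014] ang_y 11.91 j [  2.6  25.9 -13.7  51.1  -0.6  80.7] F [-0.7 -0.5 -0.1] w 15.4
tool-shift mm [  3.6 -98.6  -0.1] rows*share total [ 0.12 -3.29 -0.  ]
```

Call:
{"api": "jog_arm", "payload": {"series": [{"x":0,"y":-0.2,"z":0,"yaw":0},{"x":0,"y":-0.25,"z":0,"yaw":0},{"x":0,"y":-0.25,"z":0,"yaw":0},{"x":0,"y":-0.25,"z":0,"yaw":0}]}}

```text
clock: 25.85
tcp_pos: [521.9, 15.1, 26.5]
orientation: [-57.8, 89.1, -135.9]
force: [0.6, -0.5, -0.7]
gripper_width: 15.1
```

```bash
python3 - <<'E'
from h import *
rel([455,1,24])
im=bot.capture("side");cv2.imwrite("pics/z15.png",cv2.resize(im[120:220,200:320,::-1],None,fx=6,fy=6,interpolation=cv2.INTER_CUBIC))
E
```

```text
t 25.85 tcp [521.9  15.1  26.5] R cols x [-0.012 -0.011 -1.   ] y [ 0.978  0.207 -0.014] ang_y 11.93 j [  2.   22.8 -18.5  49.4  -0.6  80.1] F [ 0.6 -0.5 -0.7] w 15.1
tool-shift mm [  3.4 -68.3  -0. ] rows*share total [ 0.11 -2.28 -0.  ]
```

View pics/z15.png

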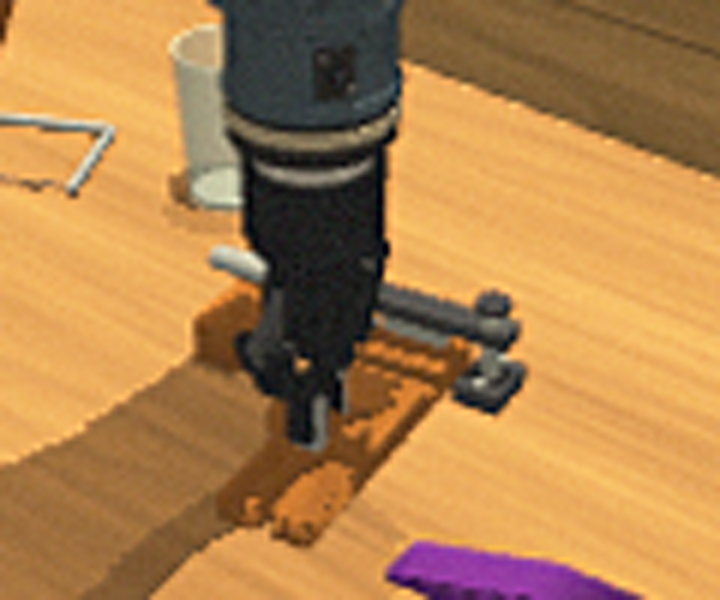

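Sliding freely, groove now visible; keep drawing.

Call:
{"api": "jog_arm", "payload": {"series": [{"x":0,"y":-0.3,"z":0,"yaw":0},{"x":0,"y":-0.3,"z":0,"yaw":0},{"x":0.01,"y":-0.3,"z":0,"yaw":0},{"x":0.01,"y":-0.3,"z":0,"yaw":0},{"x":0.01,"y":-0.3,"z":0,"yaw":0},{"x":0,"y":-0.3,"z":0,"yaw":0},{"x":0,"y":-0.3,"z":0,"yaw":0},{"x":0,"y":-0.25,"z":0,"yaw":0},{"x":0,"y":0,"z":0,"yaw":0}]}}

```text
clock: 26.8
tcp_pos: [444.4, -1.1, 26.7]
orientation: [-60.0, 89.0, -138.1]
force: [-0.6, -0.4, -1.6]
gripper_width: 15.4
```

```bash
python3 - <<'E'
from h import *
rel([450,1,24])
im=bot.capture("side");cv2.imwrite("pics/z16.png",cv2.resize(im[120:220,200:320,::-1],None,fx=6,fy=6,interpolation=cv2.INTER_CUBIC))
print([(l,np.round(d["at"]).tolist(),round(d["conf"],2)) for l in ("peg","tooth","pin_far_end") for d in bot.tip_of("side",l)[:2]])
E
```

```text
t 26.8 tcp [444.4  -1.1  26.7] R cols x [-0.013 -0.011 -1.   ] y [ 0.978  0.206 -0.015] ang_y 11.9 j [  0.3  14.9 -30.1  45.7  -0.6  78.4] F [-0.6 -0.4 -1.6] w 15.4
tool-shift mm [ 2.6  6.  -1. ] rows*share total [ 0.09  0.2  -0.03]
[('peg', [622.0, 143.0, 37.0], 0.63), ('tooth', [635.0, 37.0, 28.0], 0.45), ('pin_far_end', [586.0, 25.0, 8.0], 0.72)]
```

View pics/z16.png

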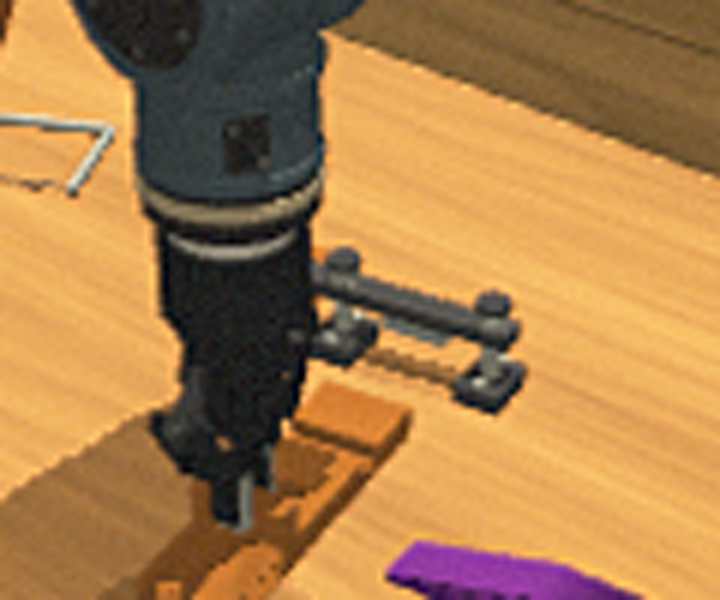

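Call:
{"api": "jog_arm", "payload": {"series": [{"x":0.01,"y":0,"z":0,"yaw":0},{"x":0,"y":0,"z":0,"yaw":0},{"x":0,"y":0,"z":0,"yaw":0},{"x":0,"y":0,"z":0,"yaw":0},{"x":0,"y":0,"z":0,"yaw":0}], "claw": 42}}

```text
clock: 27.5
tcp_pos: [447.1, -0.7, 26.4]
orientation: [-56.2, 89.1, -134.3]
force: [0.4, -0.1, -0.1]
gripper_width: 42.0
```

Call:
{"api": "jog_arm", "payload": {"series": [{"x":-0.3,"y":0,"z":0,"yaw":0},{"x":-0.6,"y":0,"z":0,"yaw":0},{"x":-1,"y":0,"z":0,"yaw":0},{"x":-1,"y":0,"z":0,"yaw":0},{"x":-1,"y":0,"z":0,"yaw":0},{"x":-1,"y":0,"z":0,"yaw":0},{"x":0,"y":0,"z":0,"yaw":0},{"x":0,"y":0,"z":0,"yaw":0},{"x":0,"y":0,"z":0,"yaw":0}]}}

```text
clock: 28.4
tcp_pos: [447.6, 1.0, 183.3]
orientation: [-54.0, 89.1, -132.0]
force: [-0.7, 0.5, 0.0]
gripper_width: 42.3
```

```bash
python3 - <<'E'
from h import *
pose()
for c in ["scene","side"]:
  im=bot.capture(c);cv2.imwrite(f"pics/{c}17.png",im[:,:,::-1])
  print(c,[(l,np.round(d["at"]).tolist(),round(d["conf"],2)) for l in ("peg","tooth","pin_far_end","bench_pin","pin_rib","wedge") for d in bot.tip_of(c,l)[:1]])
E
```

```text
t 28.4 tcp [447.6   1.  183.3] R cols x [-0.01  -0.011 -1.   ] y [ 0.978  0.207 -0.012] ang_y 11.93 j [  0.6   7.5 -14.7  68.4  -0.6  78.6] F [-0.7  0.5  0. ] w 42.3
scene [('peg', [613.0, 145.0, 41.0], 0.48), ('tooth', [631.0, 36.0, 29.0], 0.57), ('pin_far_end', [581.0, 26.0, 9.0], 0.75), ('bench_pin', [486.0, 3.0, 2.0], 0.65), ('wedge', [630.0, 138.0, 0.0], 0.94)]
side [('tooth', [634.0, 35.0, 25.0], 0.55), ('pin_far_end', [587.0, 25.0, 9.0], 0.83), ('bench_pin', [485.0, 5.0, -0.0], 0.94), ('pin_rib', [454.0, -1.0, 26.0], 0.93), ('wedge', [298.0, -470.0, 5.0], 0.88)]
```

View pics/scene17.png

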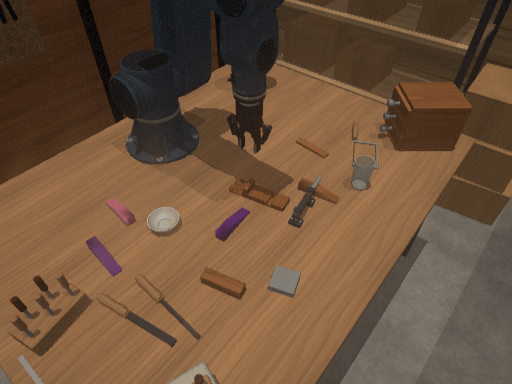

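View pics/side17.png

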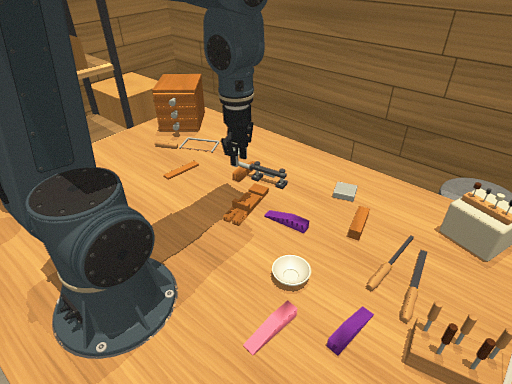

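Scene shows the board out of the clamp (px 235–290, 180–205), wedge under the peg, other things unmoved.

```bash
python3 -c "
from rig import bot
print(bot.close_job())"
```

```text
the job is handed in; nothing more can be done
None
```

I drove the brown wedge under the peg, drew the board out of the clamp by its rib, let go and lifted clear. I handed the job in at about 28.5 s; close_job reports no verdict.

Last checks before handing in:
- **Bar:** it stayed up on the wedge alone. The trained networks put the peg at about 37–41 mm high and the tooth at about 25–29 mm. That is roughly 16 mm of lift, within the networks' 4 mm error.
- **Board:** its far end is at x ≈ 581–587 mm against the clamp's middle at about 636 mm, so it lies about 50 mm in front (20 mm was needed). It looks flat in both pictures, with its origin height read as 0–2 mm.
- **Robot and bench:** the wrist force was near zero and the gripper was at 183 mm height. The other things, including the dish beside the wedge, looked unmoved by eye; I did not measure them again.

- **Force while driving:** the wedge pressed hard on the bench twice, with up to about 38 N horizontal and 44 N vertical at the wrist. I eased off both times. That is well under the 120 N wrist limit, but I could not read the 40 N limit on the arm and gripper body separately.
- **Readings that disagreed:** the networks sometimes reported the purple and pink look-alikes, or other things, as the wedge or peg. I set those aside against the pictures.

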